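# Put the lids back on the fired pots

## Task

The seats of these four pots and their lids have been ground smooth after the firing. Put each lid back on its own pot, the one of the same glaze, so that its flange drops into the mouth and the lid sits level and fully home on the rim, the rectangular one square with its box. Set the lids down gently without dropping them, leave the pots standing where they are on the board, and do not disturb the mug or the tape roll.

Things in the scene. Friction and masses are not known exactly. Their poses are not given: they have to be found in the camera images.
- green_jar: tall straight grey-green glazed stoneware jar, open at the top, 76 mm across, 95 mm high, mouth 58 mm across inside, rim of bare brown clay; origin at the centre of its underside, z up. Loose, about 450 g. Like the other three pots it stands in a row on a fixed wooden board (18 mm thick, 104 x 560 mm) that lies across the table
- blue_honey_pot: round-bellied dark blue glazed honey pot, open at the top, 88 mm across the belly, neck 58 mm across, 80 mm high, mouth 46 mm across inside; origin at the centre of its underside, z up. Loose, about 420 g, on the board
- rust_crock: low wide rust-brown glazed crock with two small lug handles (on its own +y and -y sides, 116 mm over them), open at the top, 94 mm across, 66 mm high, mouth 80 mm across inside; origin at the centre of its underside, z up. Loose, about 450 g, on the board
- yellow_box: rectangular slab-built ochre (yellow) glazed box with a thin dark line round it, open at the top, 72 mm (its x) by 92 mm (its y), 72 mm high, walls 6 mm, opening 60 x 80 mm; origin at the centre of its underside, z up. Loose, about 450 g, on the board
- green_lid: round grey-green glazed lid, 70 mm across, 43 mm high, lying beyond the board. Origin: centre of the underside, z up. Tapered flange (51 mm across, 41 at its foot), 0 to 10 mm up, drops into the mouth; the cover (10 to 19 mm) then rests on the rim, origin 10 mm below it. Knob: round head 23 mm across, 29 to 43 mm up, on a thin neck. Fingertips fit down to 21 mm. About 90 g
- blue_lid: round dark blue glazed lid, 56 mm across, 43 mm high, lying beyond the board. Origin: centre of the underside, z up. Tapered flange (39 mm across, 29 at its foot), 0 to 10 mm up, drops into the mouth; the cover (10 to 19 mm) then rests on the rim, origin 10 mm below it. Knob: round head 19 mm across, 29 to 43 mm up, on a thin neck. Fingertips fit down to 21 mm. About 60 g
- rust_lid: round rust-brown glazed lid, 94 mm across, 43 mm high, lying beyond the board. Origin: centre of the underside, z up. Tapered flange (73 mm across, 63 at its foot), 0 to 10 mm up, drops into the mouth; the cover (10 to 19 mm) then rests on the rim, origin 10 mm below it. Knob: round head 26 mm across, 29 to 43 mm up, on a thin neck. Fingertips fit down to 21 mm. About 140 g
- yellow_lid: rectangular ochre glazed lid, 72 (its x) x 92 mm, 43 mm high, lying beyond the board. Origin: centre of the underside, z up. Tapered flange (52 x 72 mm, 44 x 64 at foot), 0 to 10 mm up, drops into the mouth; the cover (10 to 17 mm) then rests on the rim, origin 10 mm below it. Bar handle 14 mm thick (x), 44 long (y), to 43 mm up. Fits either way round. Fingertips fit down to 21 mm. About 120 g
- tea_mug: green and white mug, 86 mm across, 99 mm high, standing to the left of the work; not to be touched. Origin at the centre of its underside
- tape_roll: roll of masking tape lying flat, 102 mm across, 24 mm high, to the right of the work; not to be touched. Origin at the centre of its underside
Mind the look-alikes: they are no part of the job. Leave any yellow look-alike of the blue_lid alone.

How it is judged:
At the end, for the whole second after the job is handed in: Each lid is on the pot of its glaze, origin 10 mm (within 3) below the rim and within 8 mm of the axis, level (0.07 rad), the rectangular lid square (0.15 rad); all released and at rest; pots upright (0.05 rad), within 40 mm of their start, mug and tape within 30 mm (z of green_lid in the frame of green_jar between 0.082 and 0.088 m and horizontal distance between green_lid and green_jar below 0.008 m and angle between each of green_lid, blue_lid, rust_lid, yellow_lid's own z axis and vertical below 0.07 rad and angle between each of green_jar, blue_honey_pot, rust_crock, yellow_box's own z axis and vertical below 0.05 rad and distance of each of green_jar, blue_honey_pot, rust_crock, yellow_box from where it was at the start of the episode below 0.04 m and linear speed of each of green_lid, green_jar, blue_lid, blue_honey_pot, rust_lid, rust_crock, yellow_lid, yellow_box below 0.03 m/s and angular speed of each of green_lid, blue_lid, rust_lid, yellow_lid below 0.2 rad/s and contact force between the fingers and green_lid below 0.1 N and z of blue_lid in the frame of blue_honey_pot between 0.067 and 0.073 m and horizontal distance between blue_lid and blue_honey_pot below 0.008 m and contact force between the fingers and blue_lid below 0.1 N and z of rust_lid in the frame of rust_crock between 0.053 and 0.059 m and horizontal distance between rust_lid and rust_crock below 0.008 m and contact force between the fingers and rust_lid below 0.1 N and z of yellow_lid in the frame of yellow_box between 0.059 and 0.065 m and horizontal distance between yellow_lid and yellow_box below 0.008 m and contact force between the fingers and yellow_lid below 0.1 N and angle between the x axis of yellow_lid and the x axis of yellow_box, either way round below 0.15 rad and distance of each of tea_mug, tape_roll from where it was at the start of the episode below 0.03 m); the robot touches nothing.
It fails at once if a lid is dropped (falls freely faster than 0.6 m/s, as from about 20 mm) ((contact force between the fingers and green_lid below 0.05 N and linear speed of green_lid above 0.6 m/s) or (contact force between the fingers and blue_lid below 0.05 N and linear speed of blue_lid above 0.6 m/s) or (contact force between the fingers and rust_lid below 0.05 N and linear speed of rust_lid above 0.6 m/s) or (contact force between the fingers and yellow_lid below 0.05 N and linear speed of yellow_lid above 0.6 m/s)).
It fails at once if a pot is tipped by more than 0.35 rad or pushed 40 mm from where it stood (angle between any of green_jar, blue_honey_pot, rust_crock, yellow_box's own z axis and vertical above 0.35 rad or distance of any of green_jar, blue_honey_pot, rust_crock, yellow_box from where it was at the start of the episode above 0.04 m).
It fails at once if the mug or the tape roll is pushed 30 mm or tipped (distance of any of tea_mug, tape_roll from where it was at the start of the episode above 0.03 m or angle between any of tea_mug, tape_roll's own z axis and vertical above 0.35 rad).
It also fails if it takes over 112 s, if anything falls off the work surface, if the arm or the gripper's body presses on something with over 40 N, if the wrist force passes 120 N, or if a joint passes its speed limit or range.

## Robot

A 6-joint arm with a two-finger parallel gripper is mounted at the origin on a cart in front of the work surface, level with it; the furniture and walls round the work are solid. World frame = base frame: x ahead of the robot, y to its left, z up, the work surface at z = 0. Lengths are in m, angles in rad, forces in N, time in s.
With the tool pointing down it reaches from about 0.35 to 0.975 m from the base axis. Payload 4.9 kg.
Tool frame: the origin (TCP) lies at the centre of the arm's flange, where the gripper is bolted on; the fingertips stand 173 mm ahead of it and the grasp point (between the pads) lies 155 mm ahead of it; z points along the fingers, y is the line along which they close (so a half turn about z gives the same grasp; the last joint's range is limited). The gripper opens to 85 mm and grips with 20 to 120 N. Pads are 22 mm wide; open, the fingers measure 114 mm over their backs; the gripper's body (76 mm by 85 mm) begins 54 mm behind the grasp point. The pads swing forward as they close: fully open they stand 13 mm farther back than shut.
Start: joints at [-1.361, 0.053, 1.613, -0, 1.476, -0.119], TCP at [0.202, -0.592, 0.405] pointing down, gripper open.
Joint ranges: [-3.01, 3.01], [-1.01, 2.22], [0.06, 2.58], [-1.02, 4.17], [0.09, 2.62], [-3.14, 3.14]. Speed limits (rad/s): [2.57, 2.57, 3.14, 3.14, 3.14, 3.14].

## Interface

Orientations are given as a rotation vector (axis times angle).
In Python, from bench import readout, viewer, workorder gives the robot as it stands.
- The arm moves only by the shell command python3 -m pendant 'ROWS' [OPENING]. ROWS is JSON, a list of rows, each a list of 6 numbers: the shift along the tool's x, y, z in units of 0.5 m (1.0 is 0.5 m), then the turn, a rotation vector about the tool's x, y, z in units of 360 degrees (1.0 is 360 degrees). In form: [[dx, dy, dz, ax, ay, az], ...]. A call has 1 to 5 rows; each row shifts and turns the commanded pose from where the row before left it, along the tool's axes as they then stand; what a row does not reach is not made up. A row lasts 1/12 s, in which the tool goes at most 41.7 mm and 7.16 degrees, less where a joint would pass 70% of its speed; a pose out of reach is approached as far as the arm can. A call with a number of a shift or a turn outside -1 to 1 is refused whole. A call with a gripper value outside its range is refused whole. OPENING is the closure, from -1 (fully open) to 1 (shut), set as the call begins (- or left out, the last holds). The fingers move at their own pace and stop on an object; the grip force is fixed at half the most. Time passes only in rows, so rows that do not move let the fingers close. It gives the time, the measured TCP pose, the force, the opening and the grip force at its end, in the units of the state.
- readout.get_obs(): the state, without advancing time (a new reading comes with each control period).
- viewer.read_camera(name): name is "scene" or "side" or "wrist"; returns (picture, depth): 420x560x3 uint8, blue, green, red; 420x560 float32, m along the optical axis (not along the pixel's ray), 0 where there is no reading.
- viewer.calibration(name): a dict with "K" (3x3 intrinsics, pixels), "k1" (the pictures are not rectified: a ray, as slopes to the right and down, at radius r is drawn at 1 + k1 r^2 times it, then the intrinsics apply), "position" and "orientation" of the camera in the world. Camera axes: x right, y down, z forward; pixel columns grow to the right and rows downward; lengths in m; the calibration is good to about 2 mm. A picture is of the moment at which its call begins: read the wrist's pose just before it. calibration takes no time and is no camera call; for the wrist camera it gives the pose at the moment of the call.
- workorder.sign_off(): hands the job in; it is judged then, once.
The state is a dict: "time_s": time; "joints": joint angles; "joint_vel": joint speeds; "joint_efforts": joint torques, N m; "position": TCP position; "ee_rot": TCP orientation; "contact_force": force on the tool from outside, world axes, zero at the start; "torque": the same for the moment, N m; "finger_gap": finger opening in m; "grasp_force": force on a finger pad.
Only numpy, scipy, OpenCV 4.12 (cv2) and the standard library are available. Lean on these libraries where they do the work, as an engineer would, in place of code of your own. Each camera call takes 0.05 s, during which the arm holds its last target. There are 200 camera calls.

## Working session

There is one attempt and no reset: what is moved stays moved. The work goes in short steps, Python scripts to look and compute and a shell command to move; the robot and the scene stay as the last step left them, time stands still between calls to the robot, and variables do not carry over. Pictures are saved under pics/ and viewed, at most 14 in all, crops included, and the job is handed in when it is done.

```bash
ls; mkdir -p pics; python3 - <<'E'
from bench import readout, viewer
import cv2,numpy as np
o=readout.get_obs(); print(o)
for n in("scene","side"):
    p,d=viewer.read_camera(n); c=viewer.calibration(n); print(n,c)
    cv2.imwrite(f"pics/{n}0.png",p); np.savez(f"{n}0.npz",p=p,d=d)
E
```

```text
pics
{'time_s': 0.0, 'joints': array([-1.36097903e+00,  5.33839759e-02,  1.61434173e+00, -6.51144461e-06,
        1.47599668e+00, -1.19028547e-01]), 'joint_vel': array([-0.00074408,  0.0001769 ,  0.00172227, -0.00120731, -0.00060236,
        0.00061907]), 'joint_efforts': array([-1.63974048e-03, -3.93690383e+01, -3.70178425e+01, -3.40751894e-04,
        7.06750201e-03, -9.70515657e-06]), 'position': array([ 0.20176923, -0.59124351,  0.40341731]), 'ee_rot': array([-3.09712320e+00, -5.13878278e-01,  1.61870293e-04]), 'contact_force': array([-0.10325218,  0.17176096,  0.26125068]), 'torque': array([ 0.00625464, -0.0073147 ,  0.01412955]), 'grasp_force': 0.0, 'finger_gap': 0.08523768153264857}
scene {'K': array([[527.46374291,   0.        , 272.48798159],
       [  0.        , 527.46374291, 208.18481041],
       [  0.        ,   0.        ,   1.        ]]), 'k1': -0.11235610128602394, 'position': array([1.14835588, 0.33175228, 1.03748136]), 'orientation': array([-1.61040855, -2.18009227,  0.66389624])}
side {'K': array([[431.43111651,   0.        , 279.63350126],
       [  0.        , 431.43111651, 216.1907912 ],
       [  0.        ,   0.        ,   1.        ]]), 'k1': -0.08716849758238769, 'position': array([0.28114186, 1.12200525, 0.65593387]), 'orientation': array([-0.32490124,  2.59818258, -1.49053152])}
```

View pics/scene0.png

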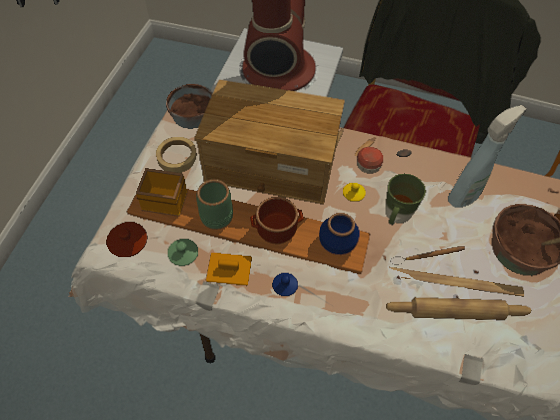

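View pics/side0.png

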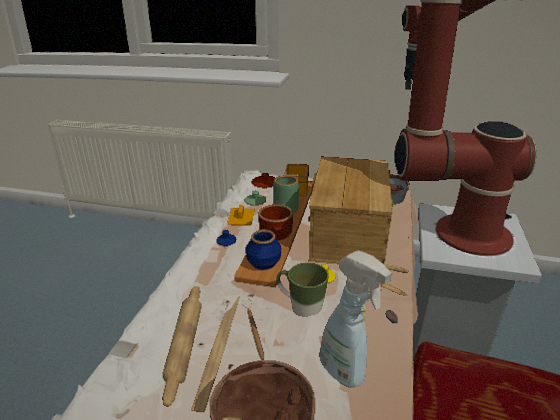

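The scene picture shows the lids as rust (127,238), green (183,251), yellow (229,268) and blue (285,284). The pots are yellow (160,190), green (214,203), rust (277,218) and blue (339,232). The round yellow lid at (354,190) is the look-alike, with the chest between the robot and the board. The side view agrees.

```bash
cat > h.py <<'E'
import numpy as np,cv2
from scipy.spatial.transform import Rotation as R
from scipy.optimize import least_squares
def rays(c,uv):
    uv=np.asarray(uv,float).reshape(-1,1,2)
    n=cv2.undistortPoints(uv,c["K"],np.array([c["k1"],0,0,0,0.])).reshape(-1,2)
    return np.c_[n,np.ones(len(n))]
def cloud(c,d):
    v,u=np.mgrid[:d.shape[0],:d.shape[1]]
    r=rays(c,np.c_[u.ravel(),v.ravel()])*d.reshape(-1,1)
    return (r@R.from_rotvec(c["orientation"]).as_matrix().T+c["position"]).reshape(*d.shape,3)
def onplane(c,uv,z):
    r=rays(c,uv)@R.from_rotvec(c["orientation"]).as_matrix().T
    return c["position"]+r*((z-c["position"][2])/r[:,2])[:,None]
def circle(P):
    f=least_squares(lambda q:np.hypot(P[:,0]-q[0],P[:,1]-q[1])-q[2],[*P[:,:2].mean(0),.03],loss="soft_l1",f_scale=.001)
    return f.x, np.sqrt(np.mean(f.fun**2))
E
python3 - <<'E'
from h import *
from bench import viewer
c=viewer.calibration("scene");z=np.load("scene0.npz");p,d=z["p"],z["d"];W=cloud(c,d)
hsv=cv2.cvtColor(p,cv2.COLOR_BGR2HSV)
t=W[280:300,330:380].reshape(-1,3);print("table z",np.median(t[:,2]),t[:,2].std())
for n,(u,v) in dict(rl=(127,238),gl=(183,251),yl=(229,268),bl=(285,284),fake=(354,190),mug=(405,195),tape=(177,141)).items():
    print(n,hsv[v,u],W[v,u].round(3))
b=W[100:195,200:340].reshape(-1,3);m=b[b[:,2]>.05];print("chest",m.min(0),m.max(0))
m=W[150:265,130:370].reshape(-1,3);
for n,(u0,v0,u1,v1,zr) in dict(y=(134,166,190,216,.09),g=(194,176,236,232,.113),r=(246,192,304,246,.084),b=(316,208,364,256,.098)).items():
    q=W[v0:v1,u0:u1].reshape(-1,3); q=q[(abs(q[:,2]-zr)<.004)]
    print(n,len(q),np.median(q,0).round(4),circle(q), q.min(0).round(3),q.max(0).round(3))
for n,(u0,v0,u1,v1) in dict(rl=(105,220,149,258),gl=(165,236,201,266),yl=(204,246,254,286),bl=(270,270,302,298)).items():
    q=W[v0:v1,u0:u1].reshape(-1,3); k=q[q[:,2]>.036]; co=q[abs(q[:,2]-.0185)<.004]
    print(n,len(k),k.mean(0).round(4),k[:,2].max().round(4),len(co),circle(co))
E
```

```text
table z 0.004877317587224317 0.07982093808952676
rl [  6 193  49] [ 0.674 -0.15   0.035]
gl [56 69 52] [ 0.665 -0.019  0.031]
yl [ 18 224  83] [0.673 0.091 0.028]
bl [110 137  39] [0.676 0.217 0.033]
fake [ 24 228  94] [0.391 0.304 0.029]
mug [ 22 115  51] [0.371 0.423 0.03 ]
tape [ 18 134  55] [ 0.368 -0.16   0.022]
chest [ 0.24496848 -0.12456235  0.05002503] [1.14835588 0.33175228 1.03748136]
y 336 [ 0.5473 -0.1158  0.0894] (array([ 0.54724452, -0.11615555,  0.04349292]), np.float64(0.006607439873355638)) [ 0.506 -0.167  0.086] [ 0.587 -0.067  0.094]
g 255 [0.5541 0.0178 0.1124] (array([0.55112744, 0.01525149, 0.03234495]), np.float64(0.0020805908149228885)) [ 0.515 -0.02   0.109] [0.586 0.051 0.116]
r 315 [0.545  0.1567 0.0833] (array([0.54477912, 0.15805608, 0.04285546]), np.float64(0.0019019798682433473)) [0.498 0.112 0.08 ] [0.591 0.203 0.088]
b 206 [0.5382 0.299  0.0971] (array([0.53817164, 0.29822579, 0.02626382]), np.float64(0.0020003000451364384)) [0.51  0.269 0.094] [0.567 0.327 0.102]
rl 92 [ 0.6879 -0.1381  0.0854] 1.0375 886 (array([ 0.66502231, -0.16254567,  0.03374947]), np.float64(0.009991197939019028))
gl 81 [ 0.6848 -0.0072  0.0906] 1.0375 439 (array([ 0.65761354, -0.02649063,  0.0245748 ]), np.float64(0.006734859918091137))
yl 141 [0.6968 0.102  0.0981] 1.0375 860 (array([0.66612621, 0.08593823, 0.03458953]), np.float64(0.010067594563204746))
bl 69 [0.6966 0.2215 0.0986] 1.0375 316 (array([0.66557395, 0.21435965, 0.0197625 ]), np.float64(0.005152345337185567))
```

```bash
cat > m.py <<'E'
from h import *
def lids(W,d,boxes):
    for n,(u0,v0,u1,v1) in boxes.items():
        q=W[v0:v1,u0:u1].reshape(-1,3); q=q[d[v0:v1,u0:u1].ravel()>0]
        k=q[(q[:,2]>.0385)&(q[:,2]<.05)]; co=q[abs(q[:,2]-.0175)<.0035]
        r=lambda x:(cv2.minAreaRect((x[:,:2]*1000).astype(np.float32)))
        print(n,len(k),"knob",k.mean(0).round(4),circle(k)[0].round(4),"rect",r(k),"cover",r(co),((co.min(0)+co.max(0))/2).round(4))
E
python3 - <<'E'
from m import *
from bench import viewer
for cam in ("scene","side"):
    print(cam)
    c=viewer.calibration(cam);z=np.load(cam+"0.npz");p,d=z["p"],z["d"];W=cloud(c,d);W[d==0]=-9
    hsv=cv2.cvtColor(p,cv2.COLOR_BGR2HSV)
    if cam=="scene": lids(W,d,dict(rl=(105,220,149,258),gl=(165,236,201,266),yl=(204,246,254,286),bl=(270,270,302,298)))
    P=W.reshape(-1,3)
    m=P[(P[:,2]>.1)&(P[:,0]>.2)&(P[:,0]<.48)&(P[:,1]>-.15)&(P[:,1]<.34)]
    print("chest",np.percentile(m,[1,99],axis=0).round(3))
    for n,x,y,zr in (("y",.547,-.116,.09),("g",.551,.015,.113),("r",.545,.158,.084),("b",.538,.298,.098)):
        q=P[(abs(P[:,0]-x)<.06)&(abs(P[:,1]-y)<.06)&(abs(P[:,2]-zr)<.0035)]
        print(n,len(q),"z",np.median(q[:,2]).round(4),circle(q)[0].round(4),"mid",((q.min(0)+q.max(0))/2).round(4),cv2.minAreaRect((q[:,:2]*1000).astype(np.float32)))
E
```

```text
scene
rl 75 knob [ 0.6665 -0.1601  0.043 ] [ 0.6666 -0.1596  0.0079] rect ((665.2293701171875, -160.8883514404297), (23.088623046875, 21.338415145874023), 54.51343536376953) cover ((667.0172729492188, -159.57119750976562), (92.91748046875, 94.0079574584961), 17.670732498168945) [ 0.6716 -0.16    0.0175]
gl 67 knob [ 0.6605 -0.0253  0.042 ] [ 0.6603 -0.0253  0.0079] rect ((660.4139404296875, -25.594844818115234), (22.67597770690918, 18.861038208007812), 8.445332527160645) cover ((659.34033203125, -24.60205841064453), (66.98542022705078, 64.893798828125), 23.677654266357422) [ 0.6591 -0.0251  0.0175]
yl 114 knob [0.6691 0.088  0.0423] [0.5838 0.0729 0.0877] rect ((668.7216796875, 87.52482604980469), (14.775704383850098, 43.59930419921875), 9.076641082763672) cover ((667.9332885742188, 87.0133056640625), (70.71990966796875, 92.51705169677734), 10.93877124786377) [0.6678 0.0873 0.0175]
bl 53 knob [0.6687 0.2143 0.0415] [0.6688 0.214  0.0061] rect ((667.7619018554688, 213.52969360351562), (17.03898811340332, 16.261730194091797), 44.502288818359375) cover ((668.1448364257812, 214.489959716
[... 848 characters left out ...]
03]
 [ 0.448  0.242  0.595]]
y 102 z 0.0893 [ 0.545  -0.1171  0.0444] mid [ 0.5461 -0.12    0.0895] ((546.8605346679688, -117.69851684570312), (71.31336975097656, 99.47358703613281), 7.343567371368408)
g 94 z 0.1124 [0.5503 0.0154 0.0329] mid [0.5506 0.0157 0.1122] ((550.8468017578125, 15.945362091064453), (67.95652770996094, 69.31237030029297), 50.05975341796875)
r 164 z 0.0835 [0.5436 0.1587 0.0427] mid [0.5442 0.1588 0.0838] ((544.0106811523438, 159.40267944335938), (88.35692596435547, 90.64094543457031), 65.10110473632812)
b 127 z 0.0973 [0.5374 0.2985 0.026 ] mid [0.5365 0.2982 0.0978] ((537.4131469726562, 299.53497314453125), (55.215538024902344, 55.18842697143555), 61.417598724365234)
```

```bash
python3 - <<'E'
from m import *
from bench import viewer
c=viewer.calibration("scene");z=np.load("scene0.npz");p,d=z["p"],z["d"];W=cloud(c,d)
for u,v in ((210,130),(260,140),(330,150),(335,105),(240,90),(322,195),(202,180)): print((u,v),W[v,u].round(3))
cv2.imwrite("pics/crop1.png",cv2.resize(p[150:300,220:400],None,fx=4,fy=4,interpolation=cv2.INTER_CUBIC))
E
```

```text
(210, 130) [ 0.427 -0.032  0.167]
(260, 140) [0.421 0.082 0.165]
(330, 150) [0.404 0.236 0.165]
(335, 105) [0.272 0.216 0.17 ]
(240, 90) [ 0.29  -0.009  0.169]
(322, 195) [0.436 0.236 0.041]
(202, 180) [ 0.453 -0.06   0.004]
```

View pics/crop1.png

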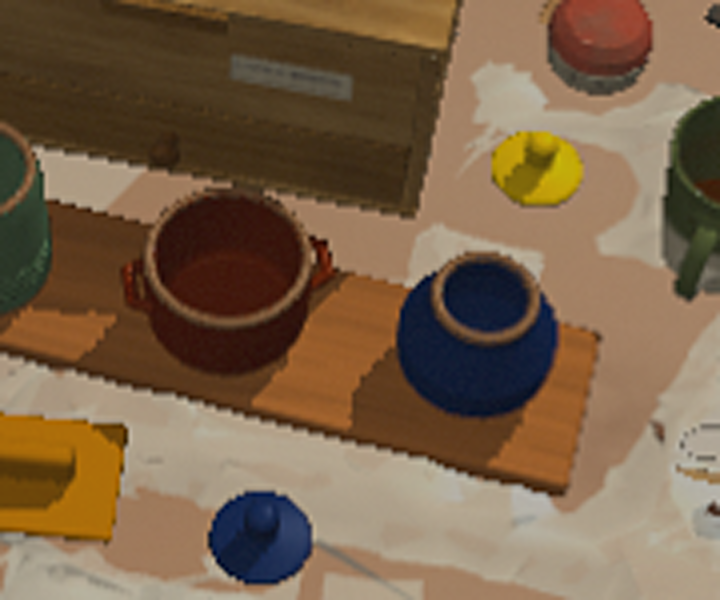

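Two lids have the blue lid's shape: scene (285,284) and (354,190). The crop shows the first is dark blue and lies beyond the board, so it is the blue_lid. The second is the yellow look-alike and stays where it is.

First I turn the tool square to the world axes.

```bash
python3 -m pendant '[[0,0,0,0,0,0.0175],[0,0,0,0,0,0.0175],[0,0,0,0,0,0.0173],[0,0,0,0,0,0]]' -1; cat > s.py <<'E'
# state; with args x y z yaw_deg: what is left to go in tool units
import sys;from h import *;from bench import readout
o=readout.get_obs();M=R.from_rotvec(o["ee_rot"]).as_matrix()
y=np.degrees(np.arctan2(M[1,0],M[0,0]))
print("t",round(o["time_s"],2),"pos",o["position"].round(4),"yaw",y.round(2),"tilt",np.degrees(np.arccos(-M[2,2])).round(2),"F",o["contact_force"].round(2),"gap",round(o["finger_gap"],4),"grip",round(o["grasp_force"],1))
if len(sys.argv)>3:
    a=list(map(float,sys.argv[1:])); e=M.T@(np.array(a[:3])-o["position"])/.5
    print("go",e.round(4),"turn", -round((a[3]-y)/360,4) if len(a)>3 else "")
E
python3 s.py .6664 -.160 .36 0
```

```text
time_s: 0.43
position: [0.2018, -0.5913, 0.404]
ee_rot: [-3.14, 0.002, 0.0]
contact_force: [0.7, 0.3, 0.0]
finger_gap: 0.0852
grasp_force: 0.0
t 0.43 pos [ 0.2018 -0.5913  0.404 ] yaw -0.09 tilt 0.07 F [0.74 0.33 0.05] gap 0.0852 grip 0.0
go [ 0.9279 -0.864   0.0888] turn -0.0002
```

```bash

python3 -m pendant '[[0.0515,-0.048,0,0,0,0],[0.0515,-0.048,0,0,0,0],[0.0515,-0.048,0,0,0,0],[0.0515,-0.048,0,0,0,0],[0.0515,-0.048,0,0,0,0]]' >/dev/null
python3 -m pendant '[[0.0515,-0.048,0,0,0,0],[0.0515,-0.048,0,0,0,0],[0.0515,-0.048,0,0,0,0],[0.0515,-0.048,0,0,0,0],[0.0515,-0.048,0,0,0,0]]' >/dev/null
python3 -m pendant '[[0.0515,-0.048,0.01,0,0,0],[0.0515,-0.048,0.01,0,0,0],[0.0515,-0.048,0.01,0,0,0],[0.0515,-0.048,0.01,0,0,0],[0.0515,-0.048,0.01,0,0,0]]' >/dev/null
python3 -m pendant '[[0.0515,-0.048,0.01,0,0,0],[0.0515,-0.048,0.01,0,0,0],[0.0515,-0.048,0.01,0,0,0],[0,0,0,0,0,0],[0,0,0,0,0,0]]' >/dev/null
python3 s.py .6664 -.160 .197 0
```

```text
t 2.1 pos [ 0.666  -0.1578  0.3632] yaw 0.32 tilt 0.13 F [-0.13 -0.22  0.62] gap 0.0856 grip 0.0
go [0.0014 0.0047 0.3325] turn 0.0009
```

```bash

python3 -m pendant '[[0.0014,0.0047,0.04,0,0,0.0009],[0,0,0.05,0,0,0],[0,0,0.05,0,0,0],[0,0,0.04,0,0,0],[0,0,0,0,0,0]]' >/dev/null
python3 s.py .6664 -.160 .197 0
python3 - <<'E'
from m import *
from bench import viewer
c=viewer.calibration("wrist");p,d=viewer.read_camera("wrist");W=cloud(c,d)
cv2.imwrite("pics/w1.png",p)
q=W[d>0];q=q[(abs(q[:,0]-.666)<.03)&(abs(q[:,1]+.16)<.03)]
k=q[(q[:,2]>.039)&(q[:,2]<.06)];print(len(k),k.mean(0),circle(k)[0])
E
```

```text
t 2.52 pos [ 0.6634 -0.1622  0.2688] yaw -0.3 tilt 0.57 F [-1.24  0.79 -1.01] gap 0.0852 grip 0.0
go [ 0.0074 -0.004   0.1435] turn -0.0008
888 [ 0.66734233 -0.16341378  0.04181655] [ 0.66710267 -0.16340457  0.00859121]
```

View pics/w1.png

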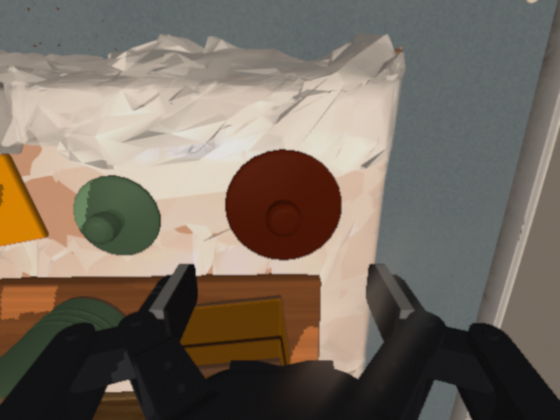

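The wrist view shows the rust lid at (284,205), lying midway between the open fingertips (185,270) and (380,270).

```bash

python3 -m pendant '[[0.006,-0.003,0.04,0,0,0],[0,0,0.04,0,0,0],[0,0,0.03,0,0,0],[0,0,0,0,0,0],[0,0,0,0,0,0]]' >/dev/null
python3 s.py .6668 -.1615 .198 0
python3 -m pendant '[[0,0,0,0,0,0],[0,0,0,0,0,0]]'>/dev/null
python3 s.py .6668 -.1615 .198 0
```

```text
t 2.98 pos [ 0.6687 -0.1606  0.2198] yaw -0.32 tilt 0.04 F [-0.31 -0.15  0.68] gap 0.0852 grip 0.0
go [-0.0038  0.0018  0.0437] turn -0.0009
t 3.15 pos [ 0.6696 -0.1607  0.2219] yaw -0.31 tilt 0.18 F [ 0.33 -0.23  0.1 ] gap 0.0851 grip 0.0
go [-0.0058  0.0017  0.0478] turn -0.0009
```

```bash

python3 -m pendant '[[-0.003,0.001,0.02,0,0,-0.0009],[-0.003,0.001,0.02,0,0,0],[0,0,0.007,0,0,0],[0,0,0,0,0,0],[0,0,0,0,0,0]]' >/dev/null
python3 s.py .6668 -.1615 .198 0
python3 -m pendant '[[0,0,0,0,0,0],[0,0,0,0,0,0],[0,0,0,0,0,0],[0,0,0,0,0,0],[0,0,0,0,0,0]]' 1>/dev/null
python3 -m pendant '[[0,0,0,0,0,0],[0,0,0,0,0,0],[0,0,0,0,0,0],[0,0,0,0,0,0],[0,0,0,0,0,0]]'>/dev/null
python3 s.py .6668 -.1615 .198 0
```

```text
t 3.57 pos [ 0.6656 -0.1612  0.1951] yaw 0.01 tilt 0.1 F [-0.16 -1.01  0.66] gap 0.0858 grip 0.0
go [ 0.0025  0.0007 -0.0057] turn 0.0
t 4.4 pos [ 0.6659 -0.1613  0.1962] yaw 0.01 tilt 0.0 F [ 0.57 -0.39  0.3 ] gap 0.0851 grip 0.0
go [ 0.0017  0.0005 -0.0036] turn 0.0
```

`1>/dev/null` was read as a shell redirect, so the close value never reached the gripper. I'll close it again.

```bash

python3 -m pendant '[[0,0,-0.002,0,0,0],[0,0,0,0,0,0],[0,0,0,0,0,0],[0,0,0,0,0,0],[0,0,0,0,0,0]]' 1 >/dev/null
python3 -m pendant '[[0,0,0,0,0,0],[0,0,0,0,0,0],[0,0,0,0,0,0],[0,0,0,0,0,0],[0,0,0,0,0,0]]' >/dev/null
python3 s.py .6668 -.1615 .198 0
```

```text
t 5.23 pos [ 0.6661 -0.1613  0.1975] yaw 0.01 tilt 0.03 F [ 0.18 -0.14  2.31] gap 0.0233 grip 59.1
go [ 0.0014  0.0003 -0.0009] turn 0.0
```

```bash

python3 -m pendant '[[0,0,-0.01,0,0,0],[0,0,-0.03,0,0,0],[0,0,-0.04,0,0,0],[0,0,-0.02,0,0,0],[0,0,0,0,0,0]]' >/dev/null
python3 s.py
python3 - <<'E'
from m import *
from bench import viewer
for cam in ("wrist","side"):
    p,d=viewer.read_camera(cam)
    if cam=="side": p=cv2.resize(p[120:260,200:330],None,fx=4,fy=4)
    cv2.imwrite(f"pics/{cam}2.png",p)
E
```

```text
t 5.65 pos [ 0.6672 -0.1617  0.2517] yaw 0.01 tilt 0.39 F [ 0.9   0.26 -0.92] gap 0.023 grip 59.0
```

View pics/wrist2.png

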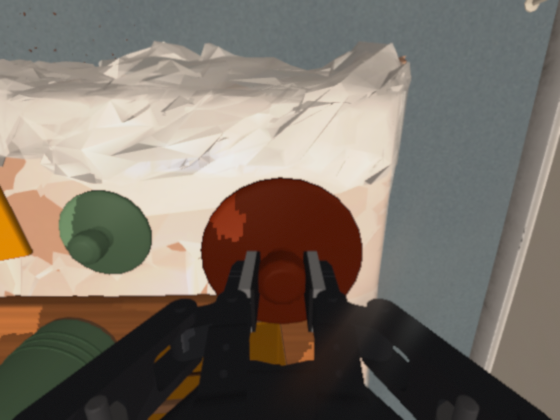

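The wrist view shows the lid held by its knob between the pads at (283,283), with the cover ellipse centred near (282,250).

```bash
cat > held.py <<'E'
# held lid relative to the TCP from the wrist depth: python3 held.py lid_radius hue_lo hue_hi cover_height_below_TCP
import sys;from h import *;from bench import viewer,readout
rad,h0,h1=map(float,sys.argv[1:4]);ct=float(sys.argv[4]) if len(sys.argv)>4 else .019
c=viewer.calibration("wrist");o=readout.get_obs();p,d=viewer.read_camera("wrist");W=cloud(c,d)
hsv=cv2.cvtColor(p,cv2.COLOR_BGR2HSV);t=o["position"];zc=t[2]-.197+ct
m=(d>0)&(hsv[...,0]>=h0)&(hsv[...,0]<=h1)&(hsv[...,1]>50)&(abs(W[...,2]-zc)<.012)&(np.hypot(W[...,0]-t[0],W[...,1]-t[1])<rad+.012)
q=W[m];A=np.c_[q[:,:2]-t[:2],np.ones(len(q))];s=np.linalg.lstsq(A,q[:,2],rcond=None)[0]
for _ in range(3):
    k=abs(A@s-q[:,2])<.002;s=np.linalg.lstsq(A[k],q[k,2],rcond=None)[0]
g=q[k];hull=cv2.convexHull((g[:,:2]*1e3).astype(np.float32))[:,0]/1e3
far=hull[hull[:,0]>t[0]]
print("n",len(g),"tilt mrad",(s[:2]*1e3).round(1),"cover z-TCP",(s[2]-t[2]).round(4),"y mid-TCP",((g[:,1].min()+g[:,1].max())/2-t[1]).round(4),"circle far half",(circle(far)[0]-[*t[:2],0]).round(4))
print(cv2.minAreaRect((g[:,:2]*1e3).astype(np.float32)))
E
python3 -m pendant '[[0,0,-0.06,0,0,0],[0,0,-0.06,0,0,0],[0,0,-0.06,0,0,0],[0,0,-0.04,0,0,0],[0,0,0,0,0,0]]' >/dev/null
python3 -m pendant '[[0,0,0,0,0,0],[0,0,0,0,0,0]]' >/dev/null
python3 held.py .047 0 10
python3 s.py .545 .158 .37 0
```

```text
n 11316 tilt mrad [-6.5  2.2] cover z-TCP -0.1809 y mid-TCP -0.0002 circle far half [ 0.0003 -0.0003  0.0459]
((666.6032104492188, -160.83953857421875), (89.22550201416016, 91.11492919921875), 36.40970230102539)
t 6.38 pos [ 0.6652 -0.161   0.3534] yaw 0.01 tilt 0.33 F [-0.29 -0.06 -2.79] gap 0.023 grip 59.2
go [-0.2404 -0.6381 -0.0307] turn 0.0
```

```bash

python3 -m pendant '[[-0.0185,-0.049,-0.006,0,0,0],[-0.0185,-0.049,-0.006,0,0,0],[-0.0185,-0.049,-0.006,0,0,0],[-0.0185,-0.049,-0.006,0,0,0],[-0.0185,-0.049,-0.006,0,0,0]]' >/dev/null
python3 -m pendant '[[-0.0185,-0.049,0,0,0,0],[-0.0185,-0.049,0,0,0,0],[-0.0185,-0.049,0,0,0,0],[-0.0185,-0.049,0,0,0,0],[-0.0185,-0.049,0,0,0,0]]' >/dev/null
python3 -m pendant '[[-0.0185,-0.049,0,0,0,0],[-0.0185,-0.049,0,0,0,0],[-0.0185,-0.049,0,0,0,0],[0,0,0,0,0,0],[0,0,0,0,0,0]]' >/dev/null
python3 -m pendant '[[0,0,0,0,0,0],[0,0,0,0,0,0]]' >/dev/null
python3 s.py .5445 .158 .273 0
```

```text
t 7.8 pos [0.5457 0.1565 0.371 ] yaw -0.04 tilt 0.11 F [-0.32  0.28 -1.73] gap 0.0232 grip 59.3
go [-0.0021 -0.0031  0.1959] turn -0.0001
```

```bash

python3 -m pendant '[[-0.0021,-0.003,0.03,0,0,0],[0,0,0.04,0,0,0],[0,0,0.04,0,0,0],[0,0,0.03,0,0,0],[0,0,0.016,0,0,0]]' >/dev/null
python3 -m pendant '[[0,0,0.008,0,0,0],[0,0,0,0,0,0],[0,0,0,0,0,0],[0,0,0,0,0,0]]' >/dev/null
python3 s.py .5445 .158 .273 0
```

```text
t 8.55 pos [0.5452 0.1586 0.2917] yaw -0.0 tilt 0.14 F [-0.09 -0.62 -1.68] gap 0.0233 grip 59.3
go [-0.0015  0.0013  0.0373] turn -0.0
```

Lower gently, then watch the force.

```bash

python3 -m pendant '[[-0.001,0.001,0.008,0,0,0],[0,0,0.008,0,0,0],[0,0,0.006,0,0,0],[0,0,0.005,0,0,0],[0,0,0,0,0,0]]' >/dev/null
python3 s.py
python3 -m pendant '[[0,0,0.003,0,0,0],[0,0,0.003,0,0,0],[0,0,0.002,0,0,0],[0,0,0,0,0,0]]' >/dev/null
python3 s.py .5445 .158 .272 0
```

```text
t 8.97 pos [0.5437 0.1582 0.2758] yaw 0.02 tilt 0.09 F [ 0.09 -0.05 -1.38] gap 0.0228 grip 59.3
t 9.3 pos [0.544  0.1582 0.2724] yaw 0.01 tilt 0.02 F [ 0.09 -0.5  -1.48] gap 0.0226 grip 59.3
go [0.001  0.0004 0.0009] turn 0.0
```

```bash

for i in 1 2 3; do :; done
python3 -m pendant '[[0,0,0.003,0,0,0],[0,0,0,0,0,0],[0,0,0,0,0,0]]' >/dev/null
python3 s.py
python3 -m pendant '[[0,0,0.003,0,0,0],[0,0,0,0,0,0],[0,0,0,0,0,0]]' >/dev/null
python3 s.py
```

```text
t 9.55 pos [0.5442 0.1582 0.2715] yaw 0.01 tilt 0.04 F [-0.62  0.53 -1.43] gap 0.0229 grip 59.4
t 9.8 pos [0.5445 0.1583 0.2714] yaw 0.02 tilt 0.05 F [-3.11 -0.28  6.5 ] gap 0.0229 grip 60.1
```

```bash

python3 -m pendant '[[0,0,0,0,0,0],[0,0,0,0,0,0],[0,0,0,0,0,0],[0,0,0,0,0,0],[0,0,0,0,0,0]]' -1 >/dev/null
python3 s.py
python3 -m pendant '[[0,0,-0.02,0,0,0],[0,0,-0.05,0,0,0],[0,0,-0.06,0,0,0],[0,0,-0.06,0,0,0],[0,0,-0.02,0,0,0]]' >/dev/null
python3 s.py .660 -.025 .37 0
cat > chk.py <<'E'
# placed lid seen by the scene camera: name x y rimz
import sys;from h import *;from bench import viewer
n=sys.argv[1];x,y,z=map(float,sys.argv[2:5]);r=float(sys.argv[5])
for cam in ("scene",):
    c=viewer.calibration(cam);p,d=viewer.read_camera(cam);W=cloud(c,d);q=W[d>0]
    q=q[np.hypot(q[:,0]-x,q[:,1]-y)<r+.01]
    k=q[(q[:,2]>z+.028)&(q[:,2]<z+.045)];cv=q[(abs(q[:,2]-z-.008)<.005)&(np.hypot(q[:,0]-x,q[:,1]-y)>.02)]
    print(n,"knob",len(k),k.mean(0).round(4),"top z-rim (33 if home)",((np.percentile(k[:,2],80)-z)*1e3).round(1))
    A=np.c_[cv[:,:2]-[x,y],np.ones(len(cv))];s=np.linalg.lstsq(A,cv[:,2],rcond=None)[0]
    print("cover tilt mrad",(s[:2]*1e3).round(),"height over rim mm (9, box 7)",((s[2]-z)*1e3).round(1),"rect",cv2.minAreaRect((cv[:,:2]*1e3).astype(np.float32)))
    cv2.imwrite(f"pics/chk_{n}.png",cv2.resize(p[140:310,90:380],None,fx=2.7,fy=2.7,interpolation=cv2.INTER_CUBIC))
E
python3 chk.py rust .5445 .158 .084 .047
```

```text
t 10.22 pos [0.544  0.1582 0.2694] yaw 0.01 tilt 0.02 F [0.13 0.51 0.38] gap 0.0816 grip 0.0
t 10.63 pos [0.5451 0.1584 0.3811] yaw 0.01 tilt 0.51 F [0.92 0.52 1.08] gap 0.0852 grip 0.0
go [0.2296 0.3669 0.0238] turn 0.0
rust knob 93 [0.5463 0.1605 0.1157] top z-rim (33 if home) 33.6
cover tilt mrad [3. 0.] height over rim mm (9, box 7) 6.5 rect ((546.0089111328125, 159.77537536621094), (92.9574203491211, 90.95550537109375), 17.37703514099121)
```

View pics/chk_rust.png

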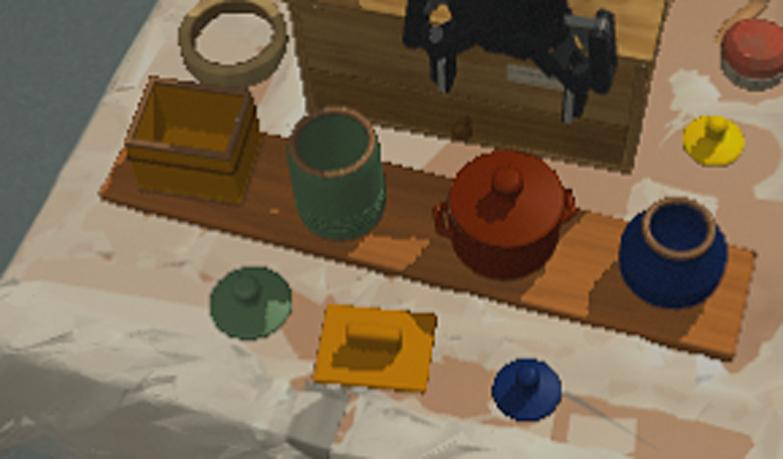

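The crop shows the rust lid seated level on its crock at (508,210). Green is next.

```bash

python3 -m pendant '[[0.0287,0.0459,0,0,0,0],[0.0287,0.0459,0,0,0,0],[0.0287,0.0459,0,0,0,0],[0.0287,0.0459,0,0,0,0],[0.0287,0.0459,0,0,0,0]]' >/dev/null
python3 -m pendant '[[0.0287,0.0459,0,0,0,0],[0.0287,0.0459,0.01,0,0,0],[0.0287,0.0459,0.02,0,0,0],[0,0,0.05,0,0,0],[0,0,0.05,0,0,0]]' >/dev/null
python3 -m pendant '[[0,0,0.05,0,0,0],[0,0,0.04,0,0,0],[0,0,0.03,0,0,0],[0,0,0,0,0,0],[0,0,0,0,0,0]]' >/dev/null
python3 -m pendant '[[0,0,0,0,0,0]]' >/dev/null
python3 s.py .660 -.025 .1975 0
```

```text
t 12.02 pos [ 0.6594 -0.0254  0.251 ] yaw 0.02 tilt 0.11 F [ 0.43 -0.11  1.12] gap 0.0852 grip 0.0
go [ 0.0009 -0.0008  0.1069] turn 0.0
```

```bash

python3 -m pendant '[[0.0009,-0.0008,0.03,0,0,0],[0,0,0.04,0,0,0],[0,0,0.025,0,0,0],[0,0,0.012,0,0,0],[0,0,0,0,0,0]]' >/dev/null
python3 -m pendant '[[0,0,0,0,0,0],[0,0,0,0,0,0]]' >/dev/null
python3 s.py .660 -.025 .1975 0
python3 -m pendant '[[0,0,0,0,0,0],[0,0,0,0,0,0],[0,0,0,0,0,0],[0,0,0,0,0,0],[0,0,0,0,0,0]]' 1 >/dev/null
python3 -m pendant '[[0,0,0,0,0,0],[0,0,0,0,0,0],[0,0,0,0,0,0],[0,0,0,0,0,0]]' >/dev/null
python3 s.py .660 -.025 .1975 0
```

```text
t 12.6 pos [ 0.6599 -0.025   0.1973] yaw 0.01 tilt 0.11 F [ 1.07 -0.12  1.3 ] gap 0.0856 grip 0.0
go [ 0.0002 -0.0001 -0.0004] turn 0.0
t 13.35 pos [ 0.6596 -0.025   0.1967] yaw 0.01 tilt 0.04 F [ 0.12 -0.9   2.07] gap 0.0202 grip 58.7
go [ 0.0009 -0.0001 -0.0017] turn 0.0
```

```bash

python3 -m pendant '[[0,0,-0.02,0,0,0],[0,0,-0.05,0,0,0],[0,0,-0.06,0,0,0],[0,0,-0.06,0,0,0],[0,0,-0.06,0,0,0]]' >/dev/null
python3 -m pendant '[[0,0,-0.06,0,0,0],[0,0,-0.03,0,0,0],[0,0,-0.01,0,0,0],[0,0,0,0,0,0],[0,0,0,0,0,0]]' >/dev/null
python3 held.py .035 35 90
python3 s.py .5508 .0153 .301 0
```

```text
n 4960 tilt mrad [-8.9 -4.6] cover z-TCP -0.1801 y mid-TCP -0.0007 circle far half [-0.0001 -0.0007  0.0338]
((660.4815673828125, -25.00670623779297), (64.04924774169922, 66.43458557128906), 45.178749084472656)
t 14.23 pos [ 0.6588 -0.0249  0.3682] yaw 0.01 tilt 0.26 F [ 0.11 -0.33 -1.84] gap 0.02 grip 58.9
go [-0.2153 -0.0804  0.1354] turn 0.0
```

```bash

python3 -m pendant '[[-0.036,-0.0134,0,0,0,0],[-0.045,-0.0168,0,0,0,0],[-0.045,-0.0168,0,0,0,0],[-0.045,-0.0168,0,0,0,0],[-0.036,-0.0134,0,0,0,0]]' >/dev/null
python3 -m pendant '[[-0.008,-0.003,0.02,0,0,0],[0,0,0.03,0,0,0],[0,0,0.03,0,0,0],[0,0,0.015,0,0,0],[0,0,0.008,0,0,0]]' >/dev/null
python3 -m pendant '[[0,0,0,0,0,0],[0,0,0,0,0,0],[0,0,0,0,0,0]]' >/dev/null
python3 s.py .5508 .0153 .3005 0
```

```text
t 15.32 pos [0.5523 0.015  0.3204] yaw 0.0 tilt 0.07 F [ 1.01  0.38 -1.33] gap 0.0199 grip 58.9
go [-0.0031 -0.0007  0.0398] turn 0.0
```

```bash

python3 -m pendant '[[-0.003,-0.0007,0.006,0,0,0],[0,0,0.006,0,0,0],[0,0,0.006,0,0,0],[0,0,0.006,0,0,0],[0,0,0,0,0,0]]' >/dev/null
python3 s.py
python3 -m pendant '[[0,0,0.005,0,0,0],[0,0,0.004,0,0,0],[0,0,0.002,0,0,0],[0,0,0,0,0,0],[0,0,0,0,0,0]]' >/dev/null
python3 s.py
python3 -m pendant '[[0,0,0.003,0,0,0],[0,0,0,0,0,0],[0,0,0,0,0,0]]' >/dev/null
python3 s.py .5508 .0153 .3005 0
```

```text
t 15.73 pos [0.55   0.0155 0.3068] yaw 0.01 tilt 0.08 F [ 0.13  0.31 -1.22] gap 0.0199 grip 58.9
t 16.15 pos [0.5504 0.0154 0.3022] yaw 0.01 tilt 0.0 F [-0.18  0.24 -1.03] gap 0.0199 grip 58.9
t 16.4 pos [0.5503 0.0155 0.3006] yaw 0.01 tilt 0.01 F [-0.69  0.08 -2.16] gap 0.0197 grip 58.9
go [0.001  0.0003 0.0003] turn 0.0
```

```bash

python3 -m pendant '[[0.001,0,0.003,0,0,0],[0,0,0,0,0,0],[0,0,0,0,0,0]]' >/dev/null
python3 s.py
python3 -m pendant '[[0,0,0.003,0,0,0],[0,0,0,0,0,0],[0,0,0,0,0,0]]' >/dev/null
python3 s.py
```

```text
t 16.65 pos [0.551  0.0154 0.2996] yaw 0.01 tilt 0.03 F [-0.3  -0.41  1.92] gap 0.0198 grip 59.1
t 16.9 pos [0.5513 0.0155 0.2995] yaw 0.01 tilt 0.09 F [-3.1  -0.14  6.67] gap 0.0202 grip 59.6
```

```bash

python3 -m pendant '[[0,0,0,0,0,0],[0,0,0,0,0,0],[0,0,0,0,0,0],[0,0,0,0,0,0],[0,0,0,0,0,0]]' -1 >/dev/null
python3 s.py
python3 -m pendant '[[0,0,-0.02,0,0,0],[0,0,-0.05,0,0,0],[0,0,-0.05,0,0,0],[0,0,-0.03,0,0,0],[0,0,-0.01,0,0,0]]' >/dev/null
python3 s.py .6685 .0875 .37 100
python3 chk.py green .551 .0153 .113 .035
```

```text
t 17.32 pos [0.5508 0.0155 0.2974] yaw 0.01 tilt 0.03 F [-0.76 -0.22  0.51] gap 0.0791 grip 0.0
t 17.73 pos [0.5516 0.0154 0.3822] yaw 0.02 tilt 0.38 F [ 0.55 -0.59  0.59] gap 0.0854 grip 0.0
go [ 0.2336 -0.1441  0.0259] turn -0.2777
green knob 71 [0.5523 0.0181 0.1443] top z-rim (33 if home) 33.1
cover tilt mrad [-4. 11.] height over rim mm (9, box 7) 6.3 rect ((552.0096435546875, 17.58489227294922), (66.99749755859375, 68.14170837402344), 11.221409797668457)
```

View pics/chk_green.png

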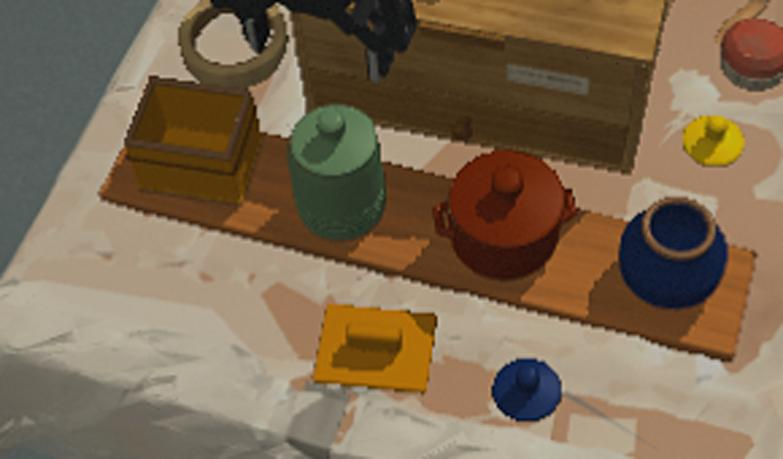

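The crop shows the green lid seated level on its jar at (333,140). I'll do blue next because it needs no turn; the blue lid at crop (527,388), which is scene (285,284), is the one meant.

```bash

python3 -m pendant '[[0.029,-0.0497,0,0,0,0],[0.029,-0.0497,0,0,0,0],[0.029,-0.0497,0,0,0,0],[0.029,-0.0497,0,0,0,0],[0.029,-0.0497,0,0,0,0]]' >/dev/null
python3 -m pendant '[[0.029,-0.0497,0,0,0,0],[0.029,-0.0497,0.01,0,0,0],[0.029,-0.0497,0.02,0,0,0],[0,0,0.05,0,0,0],[0,0,0.05,0,0,0]]' >/dev/null
python3 -m pendant '[[0,0,0.05,0,0,0],[0,0,0.04,0,0,0],[0,0,0.03,0,0,0],[0,0,0,0,0,0],[0,0,0,0,0,0]]' >/dev/null
python3 -m pendant '[[0,0,0,0,0,0]]' >/dev/null
python3 s.py .668 .2142 .1975 0
```

```text
t 19.12 pos [0.6673 0.2143 0.254 ] yaw 0.0 tilt 0.11 F [0.29 0.17 0.46] gap 0.0854 grip 0.0
go [0.0011 0.0003 0.113 ] turn 0.0
```

```bash

python3 -m pendant '[[0.0011,0.0003,0.03,0,0,0],[0,0,0.045,0,0,0],[0,0,0.025,0,0,0],[0,0,0.012,0,0,0],[0,0,0,0,0,0]]' >/dev/null
python3 -m pendant '[[0,0,0,0,0,0],[0,0,0,0,0,0]]' >/dev/null
python3 s.py .668 .2142 .1975 0
python3 -m pendant '[[0,0,0,0,0,0],[0,0,0,0,0,0],[0,0,0,0,0,0],[0,0,0,0,0,0],[0,0,0,0,0,0]]' 1 >/dev/null
python3 -m pendant '[[0,0,0,0,0,0],[0,0,0,0,0,0],[0,0,0,0,0,0],[0,0,0,0,0,0]]' >/dev/null
python3 s.py .668 .2142 .1975 0
python3 -m pendant '[[0,0,-0.02,0,0,0],[0,0,-0.05,0,0,0],[0,0,-0.06,0,0,0],[0,0,-0.06,0,0,0],[0,0,-0.06,0,0,0]]' >/dev/null
python3 -m pendant '[[0,0,-0.05,0,0,0],[0,0,-0.02,0,0,0],[0,0,-0.01,0,0,0],[0,0,0,0,0,0],[0,0,0,0,0,0]]' >/dev/null
python3 held.py .028 100 130
python3 s.py .5383 .298 .2854 0
```

```text
t 19.7 pos [0.668  0.2142 0.198 ] yaw 0.01 tilt 0.12 F [ 0.66 -0.18 -0.61] gap 0.0854 grip 0.0
go [0.0001 0.0001 0.001 ] turn 0.0
t 20.45 pos [0.6675 0.2141 0.197 ] yaw 0.01 tilt 0.02 F [-0.13 -0.19  1.73] gap 0.016 grip 58.5
go [ 0.001  -0.0001 -0.001 ] turn 0.0
n 2713 tilt mrad [-141.1  -30.9] cover z-TCP -0.178 y mid-TCP -0.0015 circle far half [ 0.0032 -0.0019  0.0247]
((679.6358642578125, 211.77963256835938), (49.509395599365234, 29.417755126953125), 85.57487487792969)
t 21.33 pos [0.6668 0.214  0.3589] yaw 0.01 tilt 0.24 F [ 0.39  0.44 -0.86] gap 0.0164 grip 58.6
go [-0.2564 -0.1682  0.1479] turn 0.0
```

The tilt reading is suspicious, so I'll look at the wrist picture.

```bash
python3 - <<'E'
from h import *
from bench import viewer,readout
c=viewer.calibration("wrist");t=readout.get_obs()["position"];p,d=viewer.read_camera("wrist");W=cloud(c,d)
cv2.imwrite("pics/wb.png",p[150:400,150:420].repeat(2,0).repeat(2,1))
hsv=cv2.cvtColor(p,cv2.COLOR_BGR2HSV)
m=(d>0)&(hsv[...,0]>=100)&(hsv[...,0]<=130)&(hsv[...,1]>50)&(np.hypot(W[...,0]-t[0],W[...,1]-t[1])<.05)&(W[...,2]>t[2]-.21)
q=W[m]-t
for a in np.arange(-.03,.03,.006):
    s=q[(q[:,0]>=a)&(q[:,0]<a+.006)]
    if len(s)>5: print(a.round(3),len(s),"z",np.percentile(s[:,2],[5,50,95]).round(4),"y",s[:,1].min().round(4),s[:,1].max().round(4))
E
```

```text
-0.03 14 z [-0.1818 -0.1814 -0.1805] y -0.0101 0.0084
-0.012 47 z [-0.1813 -0.156  -0.1543] y -0.0281 0.0073
-0.006 424 z [-0.1825 -0.1549 -0.1534] y -0.0286 0.0256
-0.0 1020 z [-0.1818 -0.1667 -0.1535] y -0.0284 0.0253
0.006 1510 z [-0.1817 -0.1779 -0.1547] y -0.0275 0.0408
0.012 979 z [-0.1824 -0.1797 -0.1275] y -0.0253 0.0423
0.018 735 z [-0.1833 -0.181  -0.1794] y -0.0214 0.0183
0.024 219 z [-0.1841 -0.1825 -0.181 ] y -0.013 0.0104
```

View pics/wb.png

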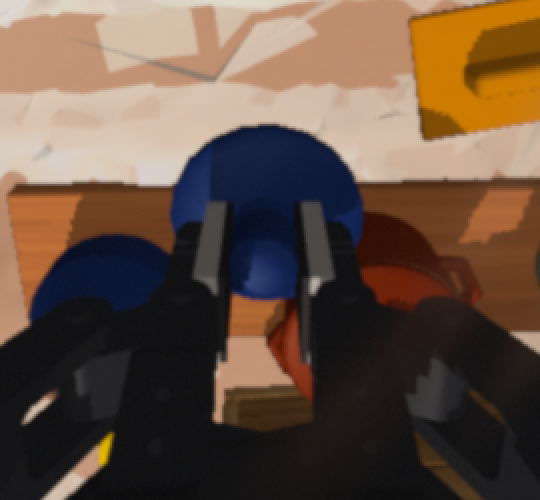

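The crop shows the blue lid level in the grip, with its knob between the pads at (265,270). The plane fit had picked up knob points. Carrying it over.

```bash

python3 -m pendant '[[-0.03,-0.02,0,0,0,0],[-0.044,-0.029,0,0,0,0],[-0.044,-0.029,0,0,0,0],[-0.044,-0.029,0,0,0,0],[-0.044,-0.029,0,0,0,0]]' >/dev/null
python3 -m pendant '[[-0.04,-0.026,0,0,0,0],[-0.0104,-0.0065,0.01,0,0,0],[0,0,0.03,0,0,0],[0,0,0.03,0,0,0],[0,0,0.025,0,0,0]]' >/dev/null
python3 -m pendant '[[0,0,0.01,0,0,0],[0,0,0,0,0,0],[0,0,0,0,0,0],[0,0,0,0,0,0]]' >/dev/null
python3 s.py .5383 .2985 .2854 0
```

```text
t 22.55 pos [0.5397 0.2983 0.31  ] yaw -0.01 tilt 0.07 F [ 0.71 -0.47 -0.92] gap 0.0161 grip 58.7
go [-0.0028 -0.0004  0.0491] turn -0.0
```

```bash

python3 -m pendant '[[-0.0028,-0.0004,0.008,0,0,0],[0,0,0.008,0,0,0],[0,0,0.008,0,0,0],[0,0,0.006,0,0,0],[0,0,0,0,0,0]]' >/dev/null
python3 s.py
python3 -m pendant '[[0,0,0.006,0,0,0],[0,0,0.005,0,0,0],[0,0,0.003,0,0,0],[0,0,0,0,0,0],[0,0,0,0,0,0]]' >/dev/null
python3 s.py
python3 -m pendant '[[0,0,0.003,0,0,0],[0,0,0,0,0,0],[0,0,0,0,0,0]]' >/dev/null
python3 s.py .5383 .2985 .2854 0
```

```text
t 22.97 pos [0.5374 0.2984 0.2931] yaw 0.01 tilt 0.1 F [-0.37  0.05 -0.49] gap 0.0161 grip 58.6
t 23.38 pos [0.5377 0.2985 0.2871] yaw 0.01 tilt 0.01 F [0.21 0.39 0.85] gap 0.016 grip 58.7
t 23.63 pos [0.5378 0.2986 0.2857] yaw 0.01 tilt 0.0 F [-0.42 -0.26 -0.56] gap 0.0164 grip 58.7
go [0.0011 0.0001 0.0006] turn 0.0
```

```bash

python3 -m pendant '[[0.001,0,0.003,0,0,0],[0,0,0,0,0,0],[0,0,0,0,0,0]]' >/dev/null
python3 s.py
python3 -m pendant '[[0,0,0.003,0,0,0],[0,0,0,0,0,0],[0,0,0,0,0,0]]' >/dev/null
python3 s.py
```

```text
t 23.88 pos [0.5384 0.2987 0.2849] yaw 0.01 tilt 0.04 F [-1.31 -0.2   2.77] gap 0.0163 grip 59.0
t 24.13 pos [0.5388 0.2989 0.2846] yaw 0.01 tilt 0.16 F [-1.36  0.5   6.59] gap 0.0161 grip 59.2
```

```bash

python3 -m pendant '[[0,0,0,0,0,0],[0,0,0,0,0,0],[0,0,0,0,0,0],[0,0,0,0,0,0],[0,0,0,0,0,0]]' -1 >/dev/null
python3 -m pendant '[[0,0,-0.02,0,0,0],[0,0,-0.05,0,0,0],[0,0,-0.06,0,0,0],[0,0,-0.04,0,0,0],[0,0,-0.01,0,0,0]]' >/dev/null
python3 s.py .6685 .0875 .37 100
python3 chk.py blue .5385 .2985 .098 .028
```

```text
t 24.97 pos [0.5392 0.299  0.3787] yaw 0.01 tilt 0.5 F [0.46 1.1  0.92] gap 0.0853 grip 0.0
go [0.2584 0.423  0.0181] turn -0.2777
blue knob 49 [0.5395 0.299  0.1288] top z-rim (33 if home) 32.3
cover tilt mrad [16. 14.] height over rim mm (9, box 7) 5.5 rect ((540.3207397460938, 300.3498229980469), (53.31842803955078, 53.38310241699219), 82.6325912475586)
```

View pics/chk_blue.png

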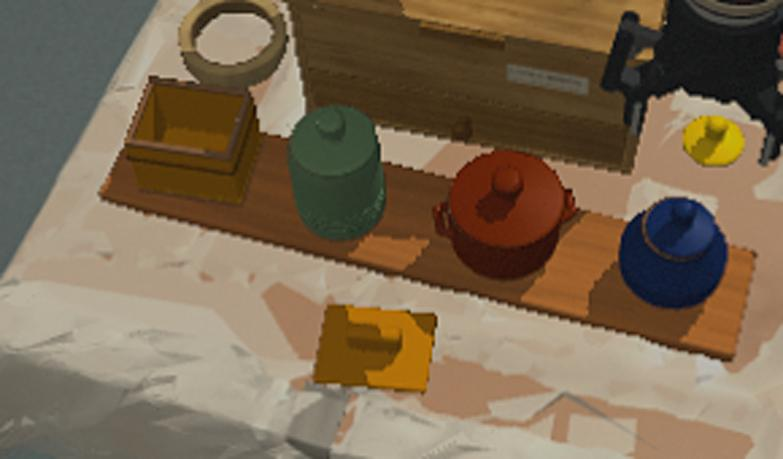

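The crop shows the blue lid seated level on the honey pot at (680,225). The yellow lid, at (375,348), is next: move across, then turn in place.

```bash

python3 -m pendant '[[0.0287,0.047,0,0,0,0],[0.0287,0.047,0,0,0,0],[0.0287,0.047,0,0,0,0],[0.0287,0.047,0,0,0,0],[0.0287,0.047,0,0,0,0]]' >/dev/null
python3 -m pendant '[[0.0287,0.047,0,0,0,0],[0.0287,0.047,0,0,0,0],[0.0287,0.047,0,0,0,0],[0.0287,0.047,0,0,0,0],[0,0,0,0,0,0]]' >/dev/null
python3 -m pendant '[[0,0,0,0,0,-0.0185],[0,0,0,0,0,-0.0185],[0,0,0,0,0,-0.0185],[0,0,0,0,0,-0.0185],[0,0,0,0,0,-0.0185]]' >/dev/null
python3 -m pendant '[[0,0,0,0,0,-0.0185],[0,0,0,0,0,-0.0185],[0,0,0,0,0,-0.0185],[0,0,0,0,0,-0.0185],[0,0,0,0,0,-0.0185]]' >/dev/null
python3 -m pendant '[[0,0,0.01,0,0,-0.0185],[0,0,0.03,0,0,-0.0185],[0,0,0.04,0,0,-0.0185],[0,0,0.04,0,0,-0.0185],[0,0,0.03,0,0,-0.0185]]' >/dev/null
python3 -m pendant '[[0,0,0.01,0,0,0],[0,0,0,0,0,0],[0,0,0,0,0,0],[0,0,0,0,0,0]]' >/dev/null
python3 s.py .6685 .0875 .1975 100
python3 - <<'E'
from m import *
from bench import viewer
c=viewer.calibration("scene");p,d=viewer.read_camera("scene");W=cloud(c,d)
z=W[160:240,130:200][d[160:240,130:200]>0];q=z[(abs(z[:,2]-.0895)<.0035)&(z[:,1]<-.06)]
print("box",cv2.minAreaRect((q[:,:2]*1e3).astype(np.float32)))
lids(W,d,dict(yl=(204,246,254,286)))
E
```

```text
t 27.43 pos [0.6678 0.0872 0.2939] yaw 99.82 tilt 0.1 F [-0.09  0.31  0.01] gap 0.0854 grip 0.0
go [0.0003 0.0012 0.1929] turn -0.0005
box ((546.669677734375, -116.48751831054688), (74.24125671386719, 93.0290298461914), 6.520517349243164)
yl 78 knob [0.6689 0.0932 0.0418] [0.6668 0.0942 0.0084] rect ((669.0601806640625, 88.30516052246094), (13.61366081237793, 41.88458251953125), 13.010353088378906) cover ((668.4561157226562, 86.99958801269531), (71.345947265625, 92.3525161743164), 12.01869010925293) [0.6684 0.0889 0.0175]
```

```bash

python3 -m pendant '[[0.0003,0.0012,0.04,0,0,-0.0025],[0,0,0.05,0,0,0],[0,0,0.05,0,0,0],[0,0,0.035,0,0,0],[0,0,0.017,0,0,0]]' >/dev/null
python3 -m pendant '[[0,0,0,0,0,0],[0,0,0,0,0,0],[0,0,0,0,0,0]]' >/dev/null
python3 s.py .6685 .0875 .1975 100.5
python3 -m pendant '[[0,0,0,0,0,0],[0,0,0,0,0,0],[0,0,0,0,0,0],[0,0,0,0,0,0],[0,0,0,0,0,0]]' 1 >/dev/null
python3 -m pendant '[[0,0,0,0,0,0],[0,0,0,0,0,0],[0,0,0,0,0,0],[0,0,0,0,0,0],[0,0,0,0,0,0]]' >/dev/null
python3 s.py .6685 .0875 .1975 100.5
```

```text
t 28.15 pos [0.669  0.0874 0.199 ] yaw 100.8 tilt 0.21 F [-0.05 -0.96  0.52] gap 0.0854 grip 0.0
go [ 0.0005 -0.001   0.003 ] turn 0.0008
t 28.98 pos [0.6682 0.0873 0.197 ] yaw 100.81 tilt 0.03 F [1.02 0.05 1.59] gap 0.0129 grip 61.0
go [ 0.0002  0.0007 -0.0011] turn 0.0009
```

```bash

python3 -m pendant '[[0,0,-0.02,0,0,0],[0,0,-0.05,0,0,0],[0,0,-0.06,0,0,0],[0,0,-0.06,0,0,0],[0,0,-0.06,0,0,0]]' >/dev/null
python3 -m pendant '[[0,0,-0.06,0,0,0.0106],[0,0,-0.03,0,0,0],[0,0,-0.01,0,0,0],[0,0,0,0,0,0],[0,0,0,0,0,0]]' >/dev/null
python3 -m pendant '[[0,0,0,0,0,0]]' >/dev/null
python3 - <<'E'
from h import *
from bench import viewer,readout
c=viewer.calibration("wrist");t=readout.get_obs()["position"];p,d=viewer.read_camera("wrist");W=cloud(c,d)
hsv=cv2.cvtColor(p,cv2.COLOR_BGR2HSV)
m=(d>0)&(hsv[...,0]>=12)&(hsv[...,0]<=30)&(hsv[...,1]>150)&(abs(W[...,2]-t[2]+.181)<.006)&(np.hypot(W[...,0]-t[0],W[...,1]-t[1])<.075)
q=W[m]-t;A=np.c_[q[:,:2],np.ones(len(q))];s=np.linalg.lstsq(A,q[:,2],rcond=None)[0]
print(len(q),"plane",s.round(4),"rect",cv2.minAreaRect((q[:,:2]*1e3).astype(np.float32)))
cv2.imwrite("pics/wy.png",p)
E
python3 s.py .5466 -.117 .277 97
```

```text
10511 plane [-0.0035 -0.0035 -0.1805] rect ((-0.2735252380371094, -1.6123504638671875), (71.29324340820312, 90.8987045288086), 6.977779388427734)
t 29.95 pos [0.6674 0.0873 0.3684] yaw 97.02 tilt 0.29 F [ 0.21 -0.57 -1.97] gap 0.0125 grip 60.5
go [-0.3761 -0.2888  0.184 ] turn 0.0
```

View pics/wy.png

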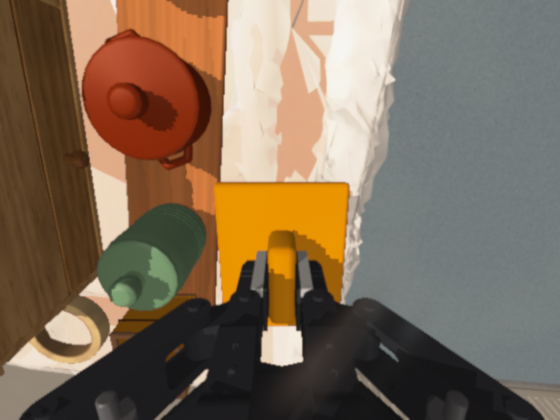

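The wrist view shows the yellow lid held square and level by its bar at (283,275). Carrying it to the box.

```bash

python3 -m pendant '[[-0.0367,-0.0281,0,0,0,0],[-0.0467,-0.0361,0,0,0,0],[-0.0467,-0.0361,0,0,0,0],[-0.0467,-0.0361,0,0,0,0],[-0.0467,-0.0361,0,0,0,0]]' >/dev/null
python3 -m pendant '[[-0.0467,-0.0361,0,0,0,0],[-0.0467,-0.0361,0,0,0,0],[-0.0467,-0.0361,0,0,0,0],[-0.01,-0.008,0.01,0,0,0],[0,0,0.03,0,0,0]]' >/dev/null
python3 -m pendant '[[0,0,0.035,0,0,0],[0,0,0.03,0,0,0],[0,0,0.02,0,0,0],[0,0,0.01,0,0,0],[0,0,0,0,0,0]]' >/dev/null
python3 -m pendant '[[0,0,0,0,0,0],[0,0,0,0,0,0]]' >/dev/null
python3 s.py .5467 -.1157 .2774 97
```

```text
t 31.37 pos [ 0.5479 -0.1157  0.3052] yaw 97.01 tilt 0.09 F [-1.05 -0.21 -0.65] gap 0.0126 grip 60.6
go [ 0.0002 -0.0024  0.0556] turn 0.0
```

```bash

python3 -m pendant '[[0,-0.0024,0.01,0,0,0],[0,0,0.01,0,0,0],[0,0,0.008,0,0,0],[0,0,0.008,0,0,0],[0,0,0,0,0,0]]' >/dev/null
python3 s.py
python3 -m pendant '[[0,0,0.006,0,0,0],[0,0,0.005,0,0,0],[0,0,0.003,0,0,0],[0,0,0,0,0,0],[0,0,0,0,0,0]]' >/dev/null
python3 s.py
python3 -m pendant '[[0,0,0.003,0,0,0],[0,0,0,0,0,0],[0,0,0,0,0,0]]' >/dev/null
python3 s.py .5467 -.1157 .2774 97
```

```text
t 31.78 pos [ 0.5458 -0.1157  0.2848] yaw 96.99 tilt 0.12 F [ 0.38  0.72 -1.37] gap 0.0124 grip 60.6
t 32.2 pos [ 0.5462 -0.1158  0.2791] yaw 97.0 tilt 0.01 F [ 0.16 -0.33 -1.44] gap 0.0129 grip 60.6
t 32.45 pos [ 0.5462 -0.1158  0.2777] yaw 96.99 tilt 0.0 F [ 0.55 -0.72 -0.78] gap 0.0126 grip 60.6
go [0.0001 0.001  0.0006] turn -0.0
```

```bash

python3 -m pendant '[[0,0.001,0.003,0,0,0],[0,0,0,0,0,0],[0,0,0,0,0,0]]' >/dev/null
python3 s.py
python3 -m pendant '[[0,0,0.003,0,0,0],[0,0,0,0,0,0],[0,0,0,0,0,0]]' >/dev/null
python3 s.py
```

```text
t 32.7 pos [ 0.547  -0.1158  0.2769] yaw 97.0 tilt 0.06 F [-0.81 -0.48  2.65] gap 0.0125 grip 61.1
t 32.95 pos [ 0.5471 -0.1159  0.2769] yaw 97.0 tilt 0.04 F [-4.86  1.63 10.71] gap 0.0126 grip 62.2
```

```bash

python3 -m pendant '[[0,0,0,0,0,0],[0,0,0,0,0,0],[0,0,0,0,0,0],[0,0,0,0,0,0],[0,0,0,0,0,0]]' -1 >/dev/null
python3 s.py
python3 -m pendant '[[0,0,-0.02,0,0,0],[0,0,-0.05,0,0,0],[0,0,-0.06,0,0,0],[0,0,-0.06,0,0,0],[0,0,-0.03,0,0,0]]' >/dev/null
python3 -m pendant '[[0,0,-0.03,0,0,0],[0,0,-0.02,0,0,0],[0,0,0,0,0,0],[0,0,0,0,0,0],[0,0,0,0,0,0]]' >/dev/null
python3 s.py
python3 chk.py yellow .5466 -.117 .09 .05
for a in "rust .5445 .158 .084 .047" "green .551 .0153 .113 .035" "blue .5385 .2985 .098 .028"; do python3 chk.py $a; done
```

```text
t 33.37 pos [ 0.5466 -0.1157  0.2743] yaw 96.99 tilt 0.03 F [-0.42 -0.6   0.54] gap 0.0725 grip 0.0
t 34.2 pos [ 0.5465 -0.1157  0.4084] yaw 96.99 tilt 0.12 F [-0.71  0.35 -0.59] gap 0.0855 grip 0.0
yellow knob 113 [ 0.5496 -0.1137  0.1223] top z-rim (33 if home) 34.0
cover tilt mrad [-2. -5.] height over rim mm (9, box 7) 6.8 rect ((548.87109375, -115.89399719238281), (76.07591247558594, 92.56622314453125), 7.168844699859619)
rust knob 95 [0.5467 0.1607 0.116 ] top z-rim (33 if home) 33.7
cover tilt mrad [-1. -2.] height over rim mm (9, box 7) 6.5 rect ((545.837646484375, 159.65945434570312), (92.54315948486328, 90.83808135986328), 16.88101577758789)
green knob 70 [0.5524 0.018  0.1444] top z-rim (33 if home) 33.1
cover tilt mrad [1. 7.] height over rim mm (9, box 7) 6.1 rect ((551.8572387695312, 17.36745834350586), (69.11588287353516, 67.81424713134766), 84.74591827392578)
blue knob 51 [0.5393 0.2999 0.1287] top z-rim (33 if home) 32.0
cover tilt mrad [20. 16.] height over rim mm (9, box 7) 5.2 rect ((538.9835815429688, 301.0044860839844), (53.37531280517578, 54.566551208496094), 76.31092071533203)
```

View pics/chk_yellow.png

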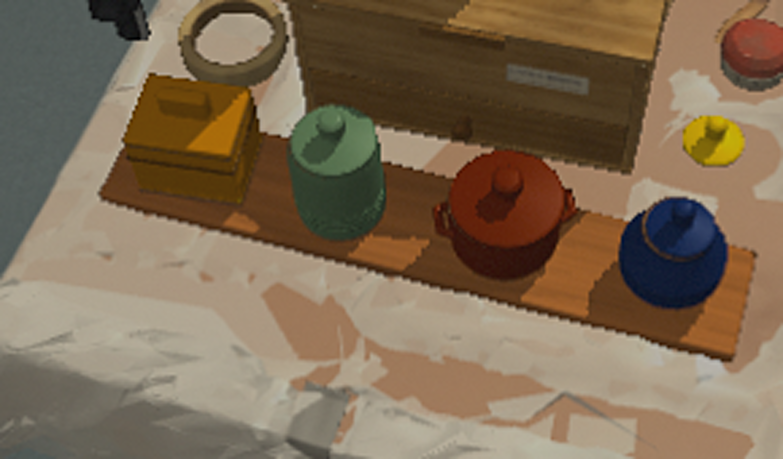

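All four lids are on, level, and home on their rims. The yellow lid is square with its box at (190,110), and the look-alike at (713,140) hasn't been touched.

```bash
python3 -c "
from bench import workorder
print(workorder.sign_off())"
```

```text
the job is handed in; nothing more can be done
None
```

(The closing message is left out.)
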